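# Overhang the rosewood blank on the planing board

### The job

The thin dark rosewood blank (a flat plate) lies askew on the raised planing board; get it ready for having its end planed: with the fingertips, push it flat against the fence along the board's far side and slide it along the fence until about 40 mm of it sticks out past the board's open end, on the left as the robot sees it. Only push it, never lift it off the board, and leave it lying there flat and still along the fence. Leave everything else where it is.

Things in the scene. Friction and masses are not known exactly. Their poses are not given: they have to be found in the camera images.
- board: Planing board, fixed to the bench: pale wood bed 150 x 480 x 40 mm (its x, y, z), so its top is at z = 40 mm. Origin: centre of its underside. Its y runs along its length. A fence 20 mm wide stands 14 mm above the bed along the whole far (+x) side, its working face at x = +55 mm and parallel to y. A stop strip of the same height crosses the right (-y) end, from y = -240 to -220 mm. The left (+y) end, at y = +240 mm, is open, without a stop. The near (-x) side is open too.
- open_end (a point): Middle of the top edge of the planing board's open (+y) end: x = 0, y = +240 mm, z = 40 mm in the board's frame; axes as the board's.
- blank_center (a point): Centre of the blank: a loose flat rectangular plate of dark rosewood, 76 x 170 x 6 mm (its x, y, z), 50 to 100 g, lying flat on the planing board, its length roughly along the board, somewhat skewed and clear of the fence and the stop. Point half-way up its thickness, 43 mm above the bench. Its y runs along its length towards the board's open end, its x towards the fence. It slides by friction only.
- blank_lead (a point): Middle of the blank's leading end face (the short side towards the board's open end), half-way up: 85 mm along the blank's +y from its centre; axes as the blank's.
- weight: Bystander: upright brass cylinder, 28 mm in diameter, 30 mm high, on the planing board near its stop and its near edge. Origin: centre of its underside.
- bridge: Bystander: narrow dark wood bar 32 x 150 x 10 mm (x, y, z), flat on the bench on the robot's side of the planing board. Not the blank. Origin: centre of its underside.
- brace: Bystander: pale wood strip 200 x 12 x 15 mm (x, y, z) on the bench just beyond the open end of the planing board. Origin: centre of its underside.
- glue: Bystander: white bottle, 56 mm in diameter, 140 mm high, on the bench beyond the fence. Origin: centre of its underside.
- jar: Bystander: amber glass jar, 60 mm in diameter, 75 mm high, on the bench beyond the fence. Origin: centre of its underside.
- plane: Bystander: small brass hand plane, 32 x 85 x 40 mm, on the bench beyond the fence. Origin: centre of its underside.
- chisel: Bystander: chisel lying along its x, 245 mm long, 24 mm thick, wooden handle towards -x, on the bench beyond the stopped end of the planing board. Origin: on its underside near the middle.
- blank: The same blank as its centre point, as a body. Origin: centre of its underside; axes as its centre's.
Mind the look-alikes: they are no part of the job. Leave any green look-alike of the blank alone.

How it is judged (in metres and radians):
At the end, for the whole second after the job is handed in: The blank lies flat and still on the planing board, its long side along the fence (less than 5 mm from it at mid-length, within 0.05 rad), and its leading end 28 to 52 mm past the board's open end (y of blank_lead in the frame of board between 0.268 and 0.292 m and x of blank_center in the frame of board above 0.012 m and angle between the y axis of blank_center and the y axis of board, either way round below 0.05 rad and z of blank_center in the frame of board between 0.039 and 0.047 m and angle between blank_center's own z axis and vertical below 0.05 rad and linear speed of blank below 0.01 m/s); the robot touches nothing.
It fails at once if the blank is lifted more than 6 mm off the planing board, or climbs that far onto something (z of blank_center in the frame of board above 0.049 m).
It fails at once if the blank falls off the planing board (z of blank_center in the frame of board below 0.02 m).
It fails at once if another thing (weight, bridge blank, brace strip, bottle, jar, plane, chisel) is moved more than 15 mm or tipped (distance of any of weight, bridge, brace, glue, jar, plane, chisel from where it was at the start of the episode above 0.015 m or angle between any of weight, bridge, brace, glue, jar, plane, chisel's own z axis and vertical above 0.3 rad).
It also fails if it takes over 48 s, if anything falls off the work surface, if the arm or the gripper's body presses on something with over 40 N, if the wrist force passes 120 N, or if a joint passes its speed limit or range.

### The arm

A 6-joint arm with a two-finger parallel gripper is mounted at the origin on the work surface. World frame = base frame: x ahead of the robot, y to its left, z up, the work surface at z = 0. Lengths are in m, angles in degrees, forces in N, time in s.
With the tool pointing down it reaches from about 0.375 to 0.75 m from the base axis. Payload 9 kg.
Tool frame: the origin (TCP) lies at the very end of the fingers, on their centre line; the grasp point (between the pads) lies 19 mm behind it; x points along the fingers, z is the direction in which the jaws open and shut, and the axes are right-handed (so a half turn about x gives the same grasp; the last joint's range is limited). The gripper opens to 85 mm and grips with 20 to 120 N. Pads are 22 mm wide; open, the fingers measure 114 mm over their backs; the gripper's body (76 mm by 85 mm) begins 54 mm behind the grasp point. The pads swing forward as they close: fully open they stand 13 mm farther back than shut.
Start: joints at [-78.593, 5.964, 5.575, 89.605, 0, 77.527], TCP at [0.243, -0.549, 0.231] pointing down, gripper open.
Joint ranges: [-171.21, 171.21], [-48.23, 106.86], [-62.78, 66.21], [-105.2, 120.99], [-86.42, 89.51], [-180, 180]. Speed limits (degrees/s): [127.2, 127.2, 147.25, 180, 180, 180].

### API

Orientations are given as a 3x3 rotation matrix whose columns are the frame's x, y, z axes.
In Python, from cell import monitor, vision, bot gives the robot as it stands.
- The arm moves only by the shell command python3 -m inch 'ROWS' [FORCE]. ROWS is JSON, a list of rows, each an object with "rotation": the turn, a rotation vector about the world's x, y, z in degrees, a list of three; "travel": the shift along the world's x, y, z in mm, a list of three; "gripper": the gripper command: -1 is fully open, 1 is shut, values between are in proportion. In form: [{"rotation": [rx, ry, rz], "travel": [tx, ty, tz], "gripper": gripper}, ...]. A call has 1 to 20 rows; each row shifts and turns the commanded pose from where the row before left it; what a row does not reach is not made up. A row lasts 1/8 s, in which the tool goes at most 62.5 mm and 10.7 degrees, less where a joint would pass 70% of its speed; a pose out of reach is approached as far as the arm can. A call is refused whole if a number of a shift passes 62.5 or a number of a turn 10.7, either way. A call with a gripper value outside its range is refused whole. The fingers move at their own pace and stop on an object; FORCE is the grip in N (left out, the last holds). Time passes only in rows, so rows that do not move let the fingers close. It gives the time, the measured TCP pose, the force and the opening at its end, in the units of the state.
- monitor.read_state(): the state, without advancing time (a new reading comes with each control period).
- vision.read_camera(name): name is "side" or "top"; returns a dict with "frame" (400x640x3 uint8, red, green, blue), "K" (3x3 intrinsics, pixels), "eye" and "attitude" of the camera in the world. Camera axes: x right, y down, z forward; pixel columns grow to the right and rows downward; lengths in m; the calibration is good to about 2 mm. A picture is of the moment at which its call begins. There is no depth.
- bot.close_job(): hands the job in, once; it reports no verdict.
The state is a dict: "clock": time; "q": joint angles; "joint_velocities": joint speeds; "effort": joint torques, N m; "position": TCP position; "ee_rot": TCP orientation; "force": force on the tool from outside, world axes, zero at the start; "moment": the same for the moment, N m; "width": finger opening in m.
Only numpy, scipy, OpenCV 4.12 (cv2) and the standard library are available. Lean on these libraries where they do the work, as an engineer would, in place of code of your own. Each camera call takes 0.05 s, during which the arm holds its last target.

## Working session

There is one attempt and no reset: what is moved stays moved. The work goes in short steps, Python scripts to look and compute and a shell command to move; the robot and the scene stay as the last step left them, time stands still between calls to the robot, and variables do not carry over. Pictures are saved under pics/ and viewed, and the job is handed in when it is done.

```bash
mkdir -p pics; ls
python3 - <<'E'
from cell import monitor, vision, bot
import cv2
s=monitor.read_state();print(s['clock'],s['position'],s['ee_rot'],s['width'],s['force'])
for n in('top','side'):
    c=vision.read_camera(n);cv2.imwrite(f'pics/{n}0.png',c['frame'][:,:,::-1]);print(n,c['K'],c['eye'],c['attitude'])
E
```

```text
pics
0.0 [ 0.24282004 -0.5483106   0.23049834] [[-2.55669680e-04  9.14419269e-01  4.04768249e-01]
 [ 1.33145378e-03  4.04768214e-01 -9.14418351e-01]
 [-9.99999081e-01  3.05141167e-04 -1.32099395e-03]] 0.08522155178189639 [ 0.4645857  -0.71623716  0.2265716 ]
top [[386.50673541   0.         318.10281569]
 [  0.         386.50673541 204.4503582 ]
 [  0.           0.           1.        ]] [ 0.38841944 -0.00447399  1.10613395] [[-0.02282668 -0.99793719  0.06000251]
 [-0.99962938  0.02367357  0.01344141]
 [-0.01483416 -0.05967345 -0.99810772]]
side [[445.3450844    0.         314.61323661]
 [  0.         445.3450844  201.97195221]
 [  0.           0.           1.        ]] [ 0.38770147 -0.89514026  0.67140786] [[ 0.99416579 -0.06738302  0.08422538]
 [-0.10758096 -0.56303019  0.81940426]
 [-0.0077925  -0.82368473 -0.56699448]]
```

View pics/top0.png

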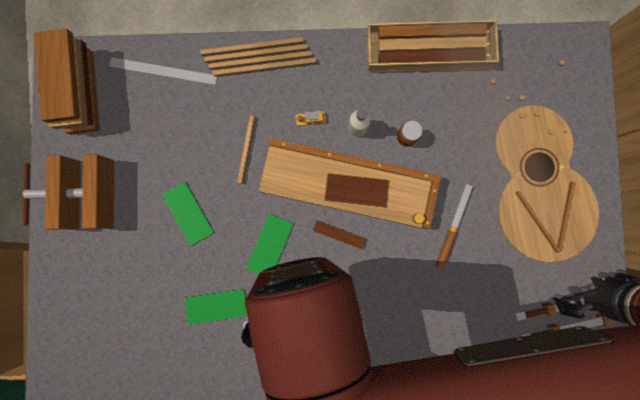

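View pics/side0.png

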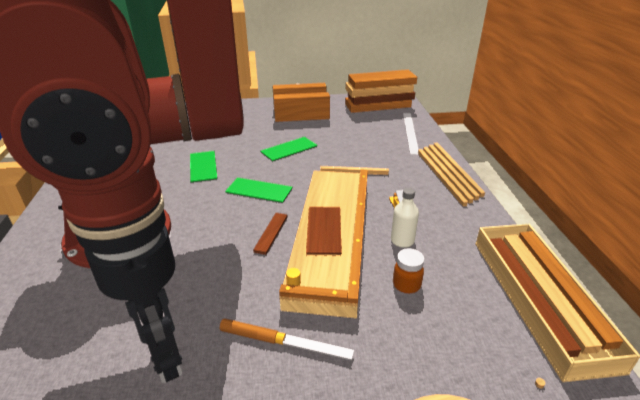

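The top view shows the blank at about (357,190). The board runs from (265,165) to about (435,205), with the fence on its upper side. The weight is at (419,218) and the brace at (247,150). Next I'll measure these.

```bash
cat > h.py <<'E'
from cell import monitor, vision, bot
import cv2, numpy as np
def ray(c,uv,z):
    uv=np.atleast_2d(np.asarray(uv,float)); d=np.c_[uv,np.ones(len(uv))]@np.linalg.inv(c['K']).T@np.asarray(c['attitude']).T
    e=np.asarray(c['eye']); return e+d*((z-e[2])/d[:,2])[:,None]
def proj(c,P):
    p=(np.atleast_2d(P)-c['eye'])@np.asarray(c['attitude'])@c['K'].T; return p[:,:2]/p[:,2:]
def blankmask(f):
    h=cv2.cvtColor(f,cv2.COLOR_RGB2HSV); f=f.astype(int)
    m=((f[:,:,0]<125)&(f[:,:,0]-f[:,:,2]>25)).astype(np.uint8)
    return m
E
python3 - <<'E'
from h import *
c=vision.read_camera('top');f=c['frame']
x0,x1,y0,y1=230,480,100,260
im=cv2.resize(f[y0:y1,x0:x1,::-1],None,fx=3.2,fy=3.2,interpolation=cv2.INTER_CUBIC);cv2.imwrite('pics/z1.png',im)
for p in [(357,190),(357,165),(300,180),(419,218),(247,150),(340,235),(350,160),(350,163),(390,170)]: print(p,f[p[1],p[0]])
m=blankmask(f);n,l,st,ce=cv2.connectedComponentsWithStats(m)
for i in range(1,n):
    if 100<st[i,4]<4000: print(st[i],ce[i])
E
```

```text
(357, 190) [99 54 34]
(357, 165) [143 108  72]
(300, 180) [203 156  99]
(419, 218) [211 155  60]
(247, 150) [162 125  78]
(340, 235) [101  54  33]
(350, 160) [156  98  44]
(350, 163) [127  93  56]
(390, 170) [146  88  47]
[ 370   22  125   41 2335] [435.59528908  46.2509636 ]
[  40   28   60  106 2325] [79.66580645 89.83139785]
[200  41 103  16 245] [252.52244898  48.57959184]
[205  47 103  17 217] [256.60829493  55.37788018]
[209  54 103  16 171] [263.2748538   61.62573099]
[367  61 132  11 870] [430.00574713  66.53218391]
[214  62 102  14 144] [265.01388889  68.59027778]
[397 125  21  21 153] [403.68627451 138.44444444]
[522 148  37  38 112] [544.48214286 166.59821429]
[525 152  30  30 506] [536.64822134 168.22332016]
[  44  155   36   75 1347] [ 67.87156644 193.4298441 ]
[  81  154   33   75 1288] [103.67546584 192.76863354]
[ 23 163   6  27 151] [ 25.56953642 176.29139073]
[ 325  174   64   34 1664] [356.79026442 190.06670673]
[557 182  15  66 147] [564.28571429 214.46938776]
[516 192  42  60 128] [537.53125  223.890625]
[ 22 198   6  27 151] [ 24.62251656 211.62251656]
[312 221  54  28 608] [338.97203947 234.46875   ]
[436 230  21  40 187] [444.24064171 252.13368984]
[   0  242   29  134 3697] [ 13.3740871  307.54449554]
[313 258  27  14 130] [326.14615385 264.36153846]
[631 290   9  29 142] [635.5915493 302.6056338]
[526 303  31  14 221] [543.48868778 310.53393665]
```

View pics/z1.png

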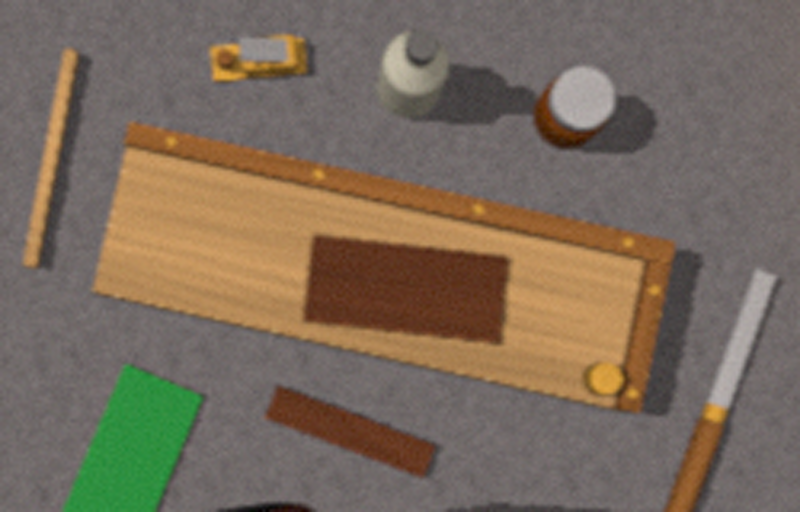

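```bash
cat >> h.py <<'E'
def blank(c):
    m=blankmask(c['frame']);n,l,st,ce=cv2.connectedComponentsWithStats(m)
    return m,n,l,st,ce
def rect(c,mask,z=0.046):
    k,_=cv2.findContours(mask,cv2.RETR_EXTERNAL,cv2.CHAIN_APPROX_NONE)
    k=max(k,key=cv2.contourArea)[:,0,:]
    w=ray(c,k,z)[:,:2]
    (cx,cy),(a,b),t=cv2.minAreaRect((w*1000).astype(np.float32))
    M=np.cov(w.T);   # boundary PCA
    ev,V=np.linalg.eigh(M);v=V[:,1]*np.sign(V[1,1])
    return np.array([cx,cy])/1000,w.mean(0),(a,b,t),np.degrees(np.arctan2(-v[0],v[1]))
E
python3 - <<'E'
from h import *
c=vision.read_camera('top');f=c['frame']
def zz(p): return (np.array(p,float)+.5)/3.2+[230,100]-.5
n=lambda p,z: ray(c,zz(p),z)[0]
A=n((133,123),.054);B=n((674,241),.054);C=n((94,290),.04);D=n((618,405),.04)
# edge between open end: fence inner top corner
for nm,P in zip('ABCD',(A,B,C,D)):print(nm,P)
yaw=lambda P,Q:np.degrees(np.arctan2(-(P-Q)[0],(P-Q)[1]))
print('yaw',yaw(A,B),yaw(C,D),np.linalg.norm(A-B),'width',np.linalg.norm(A-C))
m,N,l,st,ce=blank(c);i=l[190,357]
print(rect(c,(l==i).astype(np.uint8)))
# averaged yaw from edges
y=np.radians((yaw(A,B)+yaw(C,D))/2);R=np.array([[np.cos(y),-np.sin(y)],[np.sin(y),np.cos(y)]])
# A=(75,240) B=(75,-240) C=(-75,240)
o=np.mean([A[:2]-R@[.075,.24],B[:2]-R@[.075,-.24],C[:2]-R@[-.075,.24]],0)
print('board',o,np.degrees(y))
for P in(A,B,C,D):print((R.T@(P[:2]-o))*1000)
P3=lambda p:np.r_[o+R@np.array(p[:2]),p[2]]
im=f[:,:,::-1].copy();im=cv2.resize(im,None,fx=4,fy=4,interpolation=cv2.INTER_CUBIC)
def L(cam,im,pts,col,s):
    q=(proj(cam,[P3(p) for p in pts])+.5)*s-.5;cv2.polylines(im,[np.round(q*8).astype(int)],True,col,1,cv2.LINE_AA,3)
for cam,name,crop in((c,'top',(100,260,240,440)),(vision.read_camera('side'),'side',(160,320,240,400))):
    im=cv2.resize(cam['frame'][:,:,::-1],None,fx=4,fy=4,interpolation=cv2.INTER_CUBIC)
    L(cam,im,[(.055,.24,.054),(.075,.24,.054),(.075,-.24,.054),(.055,-.24,.054)],(255,0,0),4)
    L(cam,im,[(-.075,.24,.04),(.055,.24,.04),(.055,-.22,.04),(-.075,-.22,.04)],(255,255,0),4)
    a,b,d,e=crop;cv2.imwrite(f'pics/ov_{name}.png',cv2.resize(im[a*4:b*4,d*4:e*4],(int((e-d)*600/(b-a)),600)) if name=='side' else im[a*4:b*4,d*4:e*4][:600])
np.savez('b.npz',o=o,y=y)
E
```

```text
A [0.63820538 0.13491324 0.054     ]
B [ 0.52428478 -0.32526086  0.054     ]
C [0.4957943  0.17293881 0.04      ]
D [ 0.38589125 -0.27586953  0.04      ]
yaw -13.904578954758376 -13.759677991542643 0.47406550419781923 width 0.14806370195031393
(array([ 0.48951346, -0.09736684]), array([ 0.48915828, -0.09725926]), (170.6456756591797, 75.83088684082031, 82.13188934326172), np.float64(-8.144472955704005))
board [ 0.50936024 -0.07750602] -13.83212847315051
[ 74.32391462 237.06321237]
[  73.72445921 -237.00191282]
[-73.04837383 239.93870046]
[ -72.4640882  -222.12976345]
```

View pics/ov_top.png

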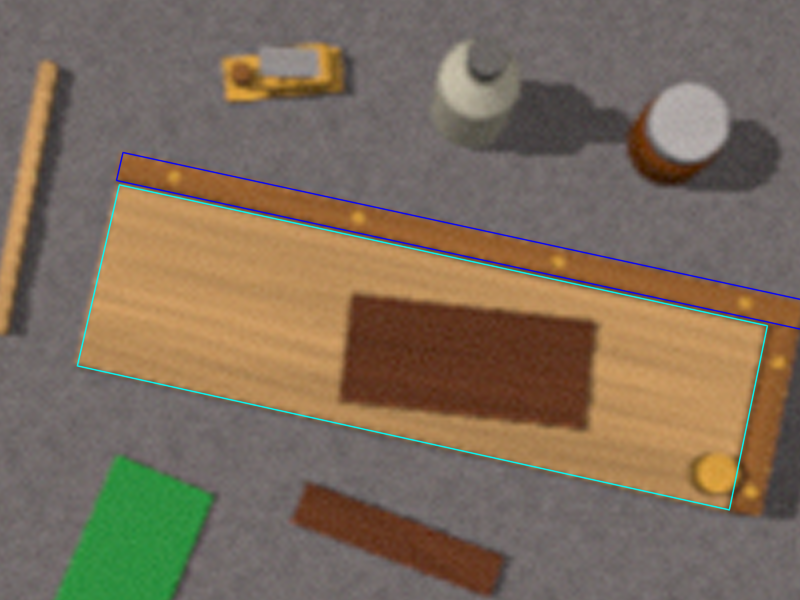

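View pics/ov_side.png

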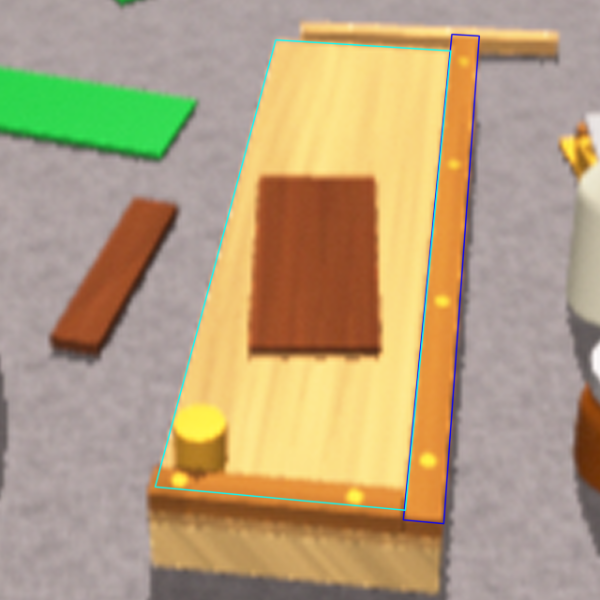

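```bash
cat >> h.py <<'E'
try:
    d=np.load('b.npz');o=d['o'];y=float(d['y']);R=np.array([[np.cos(y),-np.sin(y)],[np.sin(y),np.cos(y)]])
except Exception: pass
W=lambda a,b:o+R@np.array([a,b])
B=lambda p:R.T@(np.asarray(p)[:2]-o)
E
python3 - <<'E'
from h import *
np.set_printoptions(precision=4,suppress=True)
c=vision.read_camera('top')
print('weight',B(ray(c,[419,217],.07)[0])); print('bottletop',B(ray(c,[361,115],.14)[0])); print('jar top',B(ray(c,[412,128],.075)[0]))
for p in ((252,117),(239,182)):print('brace',B(ray(c,p,.015)[0]))
for p in ((315,229),(364,241)):print('bridge',B(ray(c,p,.01)[0]))
print('start',W(-.095,-.024), W(-.095,-.024)-monitor.read_state()['position'][:2], 'xdir',R[:,0],'ydir',R[:,1])
E
```

```text
weight [-0.0523 -0.1999]
bottletop [0.1637 0.0116]
jar top [ 0.1781 -0.132 ]
brace [0.1301 0.3121]
brace [-0.0609  0.3057]
bridge [-0.1443  0.0656]
bridge [-0.1473 -0.0767]
start [ 0.4114 -0.0781] [0.1685 0.4704] xdir [ 0.971  -0.2391] ydir [0.2391 0.971 ]
```

```bash
python3 -m inch '[{"rotation":[0,0,10.15],"travel":[12,33.6,-7],"gripper":-1},{"rotation":[0,0,10.15],"travel":[12,33.6,-7],"gripper":-1},{"rotation":[0,0,10.15],"travel":[12,33.6,-7],"gripper":-1},{"rotation":[0,0,10.15],"travel":[12,33.6,-7],"gripper":-1},{"rotation":[0,0,10.15],"travel":[12,33.6,-7],"gripper":-1},{"rotation":[0,0,10.15],"travel":[12,33.6,-7],"gripper":-1},{"rotation":[0,0,10.15],"travel":[12,33.6,-7],"gripper":-1},{"rotation":[0,0,10.15],"travel":[12,33.6,-7],"gripper":-1},{"rotation":[0,0,10.15],"travel":[12,33.6,-7],"gripper":-1},{"rotation":[0,0,10.15],"travel":[12,33.6,-7],"gripper":-1},{"rotation":[0,0,10.15],"travel":[12,33.6,-7],"gripper":-1},{"rotation":[0,0,10.15],"travel":[12,33.6,-7],"gripper":-1},{"rotation":[0,0,10.15],"travel":[12,33.6,-7],"gripper":-1},{"rotation":[0,0,10.15],"travel":[12,33.6,-7],"gripper":-1},{"rotation":[0,0,0],"travel":[0,0,0],"gripper":-1},{"rotation":[0,0,0],"travel":[0,0,0],"gripper":-1}]'
cat > st.py <<'E'
from h import *
np.set_printoptions(precision=4,suppress=True)
s=monitor.read_state();r=s['ee_rot']
print('t',round(s['clock'],2),'pos',s['position'],'board',B(s['position']),'zyaw',np.degrees(np.arctan2(r[1,2],r[0,2])),'xax',r[:,0],'w',s['width'],'F',s['force'],'q',s['q'])
E
python3 st.py
```

```text
clock: 2.3
position: [0.4109, -0.0785, 0.1335]
ee_rot: [[0.0, -0.97, 0.244], [-0.0, 0.244, 0.97], [-1.0, -0.0, -0.0]]
force: [-1.1, -0.0, -0.7]
width: 0.0855
t 2.3 pos [ 0.4109 -0.0785  0.1335] board [-0.0953 -0.0245] zyaw 75.90416789912229 xax [ 0.0002 -0.0003 -1.    ] w 0.08553112742345662 F [-1.116  -0.0275 -0.7293] q [-28.8593 -27.2447 -34.0974  83.1298  -0.0097 -14.7635]
```

```bash
python3 -m inch '[{"rotation":[0,0,0.27],"travel":[0,0,-30],"gripper":-1},{"rotation":[0,0,0],"travel":[0,0,-30],"gripper":-1},{"rotation":[0,0,0],"travel":[0,0,-30],"gripper":-1},{"rotation":[0,0,0],"travel":[0,0,0],"gripper":-1},{"rotation":[0,0,0],"travel":[0,0,0],"gripper":-1}]'
python3 st.py
python3 - <<'E'
from h import *
s=monitor.read_state()
for n,(a,b,d,e) in dict(side=(150,310,220,420),top=(130,290,240,440)).items():
    c=vision.read_camera(n);cv2.imwrite(f'pics/d_{n}.png',cv2.resize(c['frame'][a:b,d:e,::-1],None,fx=3.5,fy=3.5,interpolation=cv2.INTER_CUBIC))
    P=s['position'];print(n,[( (proj(c,P+s['ee_rot']@np.array([0,0,k]))[0]-[d,a])*3.5).round() for k in(-.043,0,.043)])
E
```

```text
clock: 2.92
position: [0.4114, -0.0791, 0.0447]
ee_rot: [[0.001, -0.971, 0.239], [-0.001, 0.239, 0.971], [-1.0, -0.001, -0.0]]
force: [0.2, 0.3, 0.8]
width: 0.0855
t 2.92 pos [ 0.4114 -0.0791  0.0447] board [-0.0947 -0.025 ] zyaw 76.15975364126363 xax [ 0.0012 -0.0006 -1.    ] w 0.08554200165863263 F [0.2372 0.2995 0.7587] q [-28.9081 -24.9901 -41.7492  73.1628   0.0023 -15.0679]
side [array([229., 307.]), array([241., 266.]), array([252., 227.])]
top [array([442., 322.]), array([388., 310.]), array([334., 298.])]
```

View pics/d_side.png

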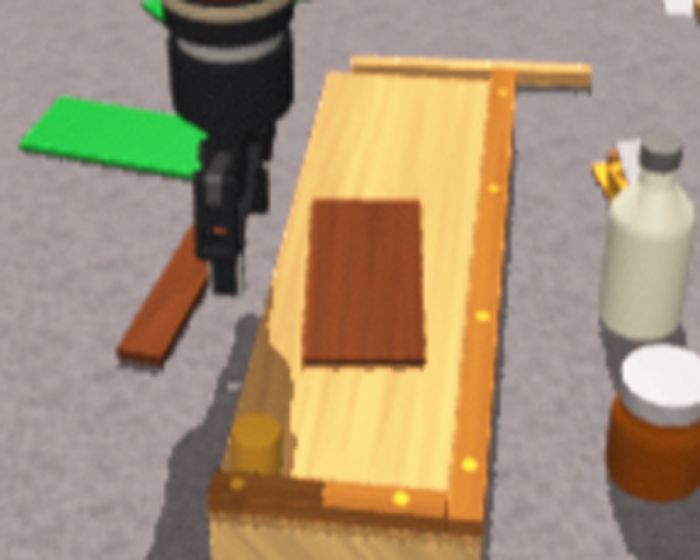

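View pics/d_top.png

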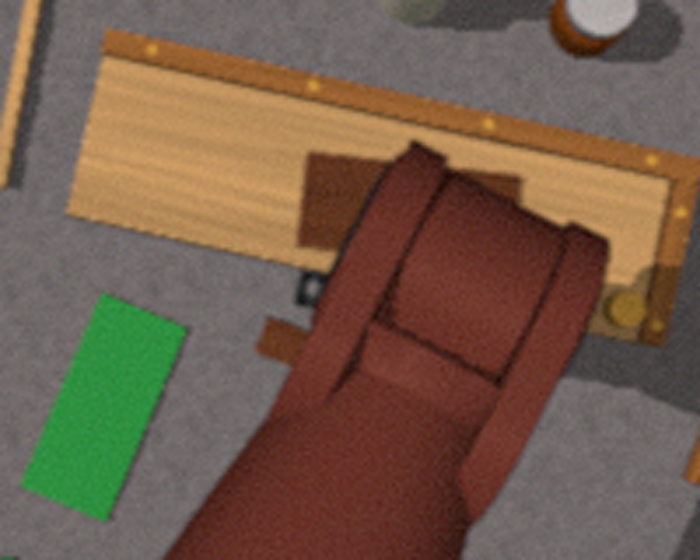

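```bash
python3 -m inch '[{"rotation":[0,0,0],"travel":[0,0,-7.3],"gripper":-1},{"rotation":[0,0,0],"travel":[0,0,-7.3],"gripper":-1},{"rotation":[0,0,0],"travel":[3.88,-0.96,0],"gripper":-1},{"rotation":[0,0,0],"travel":[3.88,-0.96,0],"gripper":-1},{"rotation":[0,0,0],"travel":[3.88,-0.96,0],"gripper":-1},{"rotation":[0,0,0],"travel":[3.88,-0.96,0],"gripper":-1},{"rotation":[0,0,0],"travel":[3.88,-0.96,0],"gripper":-1},{"rotation":[0,0,0],"travel":[3.88,-0.96,0],"gripper":-1},{"rotation":[0,0,0],"travel":[3.88,-0.96,0],"gripper":-1},{"rotation":[0,0,0],"travel":[3.88,-0.96,0],"gripper":-1},{"rotation":[0,0,0],"travel":[3.88,-0.96,0],"gripper":-1},{"rotation":[0,0,0],"travel":[3.88,-0.96,0],"gripper":-1}]'
python3 st.py
python3 - <<'E'
from h import *
for n,(a,b,d,e) in dict(side=(190,290,240,400)).items():
    c=vision.read_camera(n);cv2.imwrite(f'pics/e_{n}.png',cv2.resize(c['frame'][a:b,d:e,::-1],None,fx=5,fy=5,interpolation=cv2.INTER_CUBIC))
E
```

```text
clock: 4.53
position: [0.45, -0.0879, 0.0287]
ee_rot: [[0.0, -0.971, 0.238], [0.0, 0.238, 0.971], [-1.0, 0.0, 0.0]]
force: [0.1, -0.2, 0.6]
width: 0.0855
t 4.53 pos [ 0.45   -0.0879  0.0287] board [-0.0552 -0.0243] zyaw 76.25177300723037 xax [ 0.      0.0002 -1.    ] w 0.08551857107819212 F [ 0.0671 -0.2072  0.6168] q [-27.4787 -15.8084 -36.2832  69.5285   0.0083 -13.7305]
```

View pics/e_side.png

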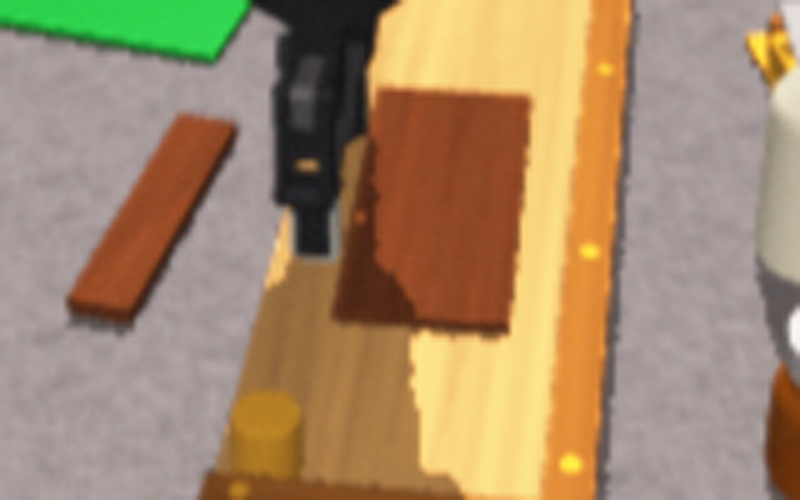

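The blank has begun turning square against the fingers, with its near edge at about x = 360 in the zoomed view. There is no vertical load, so I'll keep pushing.

```bash
python3 -m inch '[{"rotation":[0,0,0],"travel":[3.88,-0.96,0],"gripper":-1},{"rotation":[0,0,0],"travel":[3.88,-0.96,0],"gripper":-1},{"rotation":[0,0,0],"travel":[3.88,-0.96,0],"gripper":-1},{"rotation":[0,0,0],"travel":[3.88,-0.96,0],"gripper":-1},{"rotation":[0,0,0],"travel":[0.97,-0.24,0],"gripper":-1},{"rotation":[0,0,0],"travel":[0.97,-0.24,0],"gripper":-1},{"rotation":[0,0,0],"travel":[0,0,0],"gripper":-1}]'
python3 st.py
python3 - <<'E'
from h import *
for n,(a,b,d,e) in dict(side=(190,290,240,400)).items():
    c=vision.read_camera(n);cv2.imwrite(f'pics/f_{n}.png',cv2.resize(c['frame'][a:b,d:e,::-1],None,fx=5,fy=5,interpolation=cv2.INTER_CUBIC))
E
```

```text
clock: 5.45
position: [0.4672, -0.0922, 0.0288]
ee_rot: [[0.0, -0.971, 0.238], [0.0, 0.238, 0.971], [-1.0, -0.0, 0.0]]
force: [0.4, 0.0, 0.4]
width: 0.0855
t 5.45 pos [ 0.4672 -0.0922  0.0288] board [-0.0374 -0.0243] zyaw 76.25376240416362 xax [ 0.0002  0.0001 -1.    ] w 0.08550324004073052 F [0.3661 0.0337 0.4039] q [-26.9585 -12.332  -33.3377  68.9863   0.0089 -13.2123]
```

View pics/f_side.png

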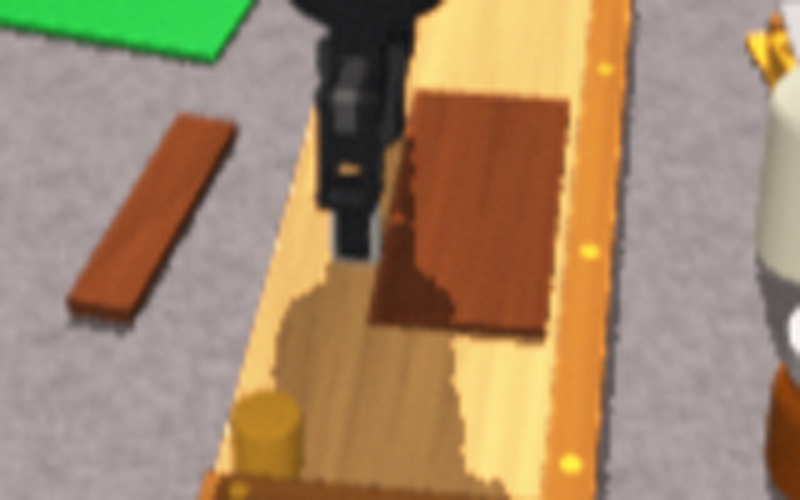

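```bash
python3 -m inch '[{"rotation":[0,0,0],"travel":[1.94,-0.48,0],"gripper":-1},{"rotation":[0,0,0],"travel":[0.97,-0.24,0],"gripper":-1},{"rotation":[0,0,0],"travel":[0.97,-0.24,0],"gripper":-1},{"rotation":[0,0,0],"travel":[0,0,0],"gripper":-1}]'|grep force
python3 -m inch '[{"rotation":[0,0,0],"travel":[0.97,-0.24,0],"gripper":-1},{"rotation":[0,0,0],"travel":[0,0,0],"gripper":-1}]' | grep force
python3 -m inch '[{"rotation":[0,0,0],"travel":[0.97,-0.24,0],"gripper":-1},{"rotation":[0,0,0],"travel":[0,0,0],"gripper":-1}]' | grep force
python3 st.py
python3 - <<'E'
from h import *
for n,(a,b,d,e) in dict(side=(190,290,240,400)).items():
    c=vision.read_camera(n);cv2.imwrite(f'pics/g_{n}.png',cv2.resize(c['frame'][a:b,d:e,::-1],None,fx=5,fy=5,interpolation=cv2.INTER_CUBIC))
E
```

```text
force: [-0.1, -0.4, -0.9]
force: [0.6, -0.0, -0.6]
force: [-2.6, 1.2, 1.5]
t 6.5 pos [ 0.4727 -0.0935  0.0286] board [-0.0318 -0.0242] zyaw 76.24844987002521 xax [-0.0007  0.0004 -1.    ] w 0.0851940489319094 F [-2.6327  1.2049  1.4751] q [-26.7879 -11.1716 -32.3428  68.8728   0.0033 -13.0363]
```

View pics/g_side.png

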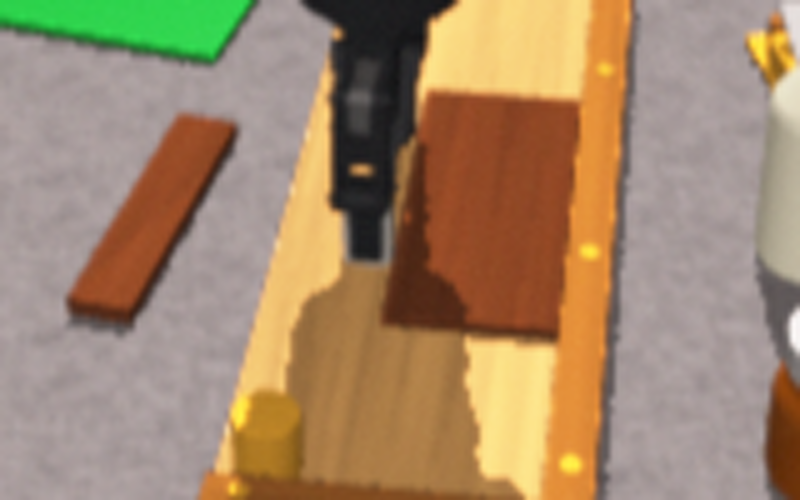

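```bash
python3 -m inch '[{"rotation":[0,0,0],"travel":[-5.83,1.43,0],"gripper":-1},{"rotation":[0,0,0],"travel":[-5.83,1.43,0],"gripper":-1},{"rotation":[0,0,0],"travel":[0,0,35],"gripper":-1},{"rotation":[0,0,0],"travel":[0,0,35],"gripper":-1},{"rotation":[0,0,-9.01],"travel":[3.44,-11.97,0],"gripper":1},{"rotation":[0,0,-9.01],"travel":[3.44,-11.97,0],"gripper":1},{"rotation":[0,0,-9.01],"travel":[3.44,-11.97,0],"gripper":1},{"rotation":[0,0,-9.01],"travel":[3.44,-11.97,0],"gripper":1},{"rotation":[0,0,-9.01],"travel":[3.44,-11.97,0],"gripper":1},{"rotation":[0,0,-9.01],"travel":[3.44,-11.97,0],"gripper":1},{"rotation":[0,0,-9.01],"travel":[3.44,-11.97,0],"gripper":1},{"rotation":[0,0,-9.01],"travel":[3.44,-11.97,0],"gripper":1},{"rotation":[0,0,-9.01],"travel":[3.44,-11.97,0],"gripper":1},{"rotation":[0,0,-9.01],"travel":[3.44,-11.97,0],"gripper":1},{"rotation":[0,0,0],"travel":[0,0,-20],"gripper":1},{"rotation":[0,0,0],"travel":[0,0,-20],"gripper":1},{"rotation":[0,0,0],"travel":[0,0,0],"gripper":1}]' 
python3 st.py
python3 - <<'E'
from h import *
s=monitor.read_state()
for n,(a,b,d,e) in dict(side=(190,290,240,400),top=(130,250,240,440)).items():
    c=vision.read_camera(n);cv2.imwrite(f'pics/h_{n}.png',cv2.resize(c['frame'][a:b,d:e,::-1],None,fx=4,fy=4,interpolation=cv2.INTER_CUBIC))
    print((proj(c,s['position'])[0]-[d,a])*4)
E
```

```text
clock: 8.68
position: [0.494, -0.2088, 0.056]
ee_rot: [[-0.003, 0.236, 0.972], [0.003, 0.972, -0.236], [-1.0, 0.002, -0.004]]
force: [-0.3, -0.1, -0.4]
width: -0.0001
t 8.68 pos [ 0.494  -0.2088  0.056 ] board [ 0.0164 -0.1312] zyaw -13.658574120026067 xax [-0.0033  0.0026 -1.    ] w -5.6128157384673994e-05 F [-0.2675 -0.1377 -0.3924] q [-36.9032  -2.2595 -21.1485  71.3545   0.0051  66.7555]
[369.30060323 267.27456976]
[632.03009318 227.9852095 ]
```

View pics/h_side.png

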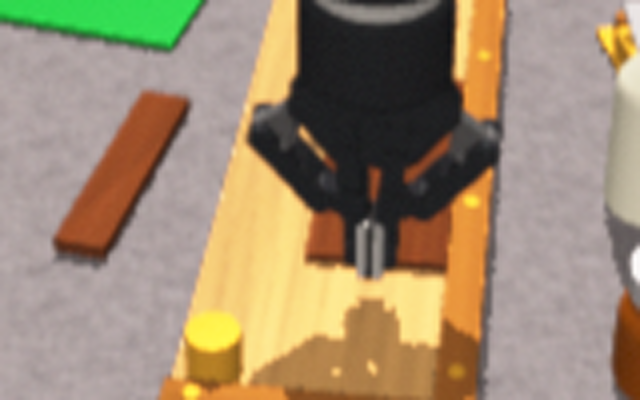

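View pics/h_top.png

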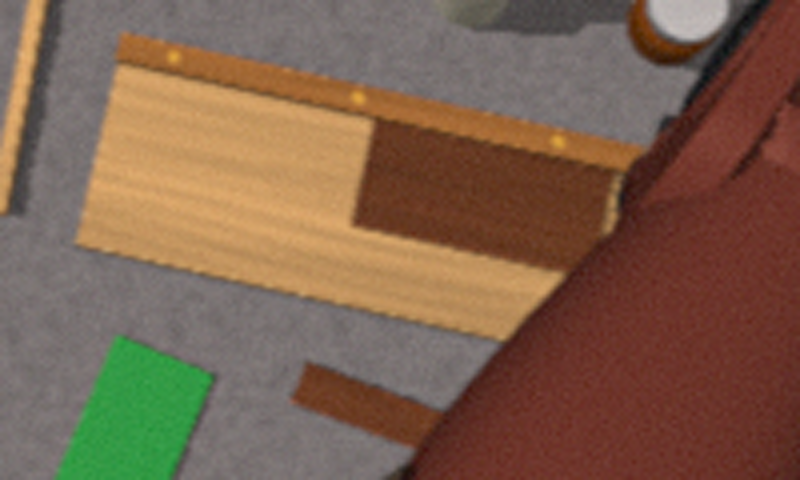

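```bash
python3 -m inch '[{"rotation":[0,0,-0.17],"travel":[0,0,0],"gripper":0.29},{"rotation":[0,0,0],"travel":[0,0,0],"gripper":0.29},{"rotation":[0,0,0],"travel":[0,0,-6],"gripper":0.29},{"rotation":[0,0,0],"travel":[0,0,-6],"gripper":0.29},{"rotation":[0,0,0],"travel":[0,0,0],"gripper":0.29}]' 
python3 st.py
python3 - <<'E'
from h import *
c=vision.read_camera('top')
print(B(ray(c,np.array([363,172])/4+[240,130],.046)[0]))
c=vision.read_camera('side');a,b,d,e=(190,290,240,400);cv2.imwrite(f'pics/i_side.png',cv2.resize(c['frame'][a:b,d:e,::-1],None,fx=5,fy=5,interpolation=cv2.INTER_CUBIC))
E
```

```text
clock: 9.4
position: [0.4952, -0.2101, 0.0458]
ee_rot: [[-0.001, 0.242, 0.97], [0.001, 0.97, -0.242], [-1.0, 0.001, -0.001]]
force: [0.9, 0.5, 0.7]
width: 0.0305
t 9.4 pos [ 0.4952 -0.2101  0.0458] board [ 0.018  -0.1321] zyaw -14.017625279697294 xax [-0.001   0.0008 -1.    ] w 0.03053848177284172 F [0.9463 0.5495 0.6681] q [-36.9291  -1.7281 -21.7175  70.085    0.0033  67.0885]
[0.01600965 0.05586908]
```

View pics/i_side.png

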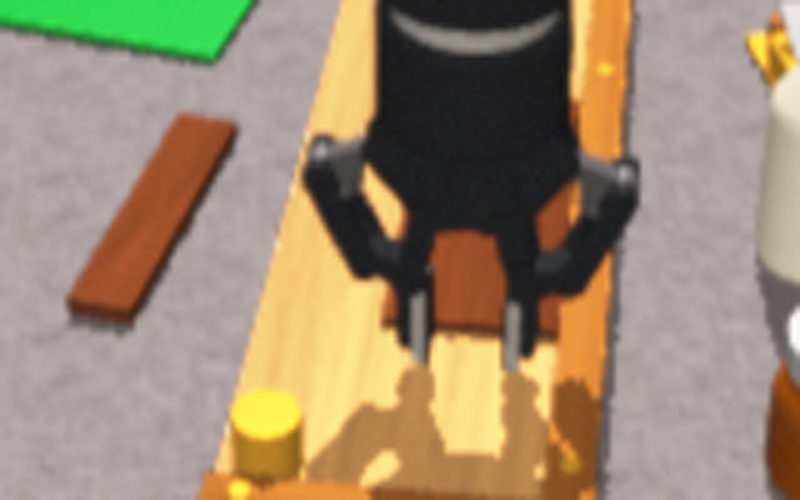

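```bash
python3 -m inch '[{"rotation":[0,0,0.15],"travel":[0,0,-2.5],"gripper":0.29},{"rotation":[0,0,0],"travel":[0,0,0],"gripper":0.29},{"rotation":[0,0,0],"travel":[0.72,2.91,0],"gripper":0.29},{"rotation":[0,0,0],"travel":[0.72,2.91,0],"gripper":0.29},{"rotation":[0,0,0],"travel":[0.72,2.91,0],"gripper":0.29},{"rotation":[0,0,0],"travel":[0.96,3.88,0],"gripper":0.29},{"rotation":[0,0,0],"travel":[0.96,3.88,0],"gripper":0.29},{"rotation":[0,0,0],"travel":[0.96,3.88,0],"gripper":0.29},{"rotation":[0,0,0],"travel":[0.96,3.88,0],"gripper":0.29},{"rotation":[0,0,0],"travel":[0.96,3.88,0],"gripper":0.29},{"rotation":[0,0,0],"travel":[0.96,3.88,0],"gripper":0.29},{"rotation":[0,0,0],"travel":[0.96,3.88,0],"gripper":0.29},{"rotation":[0,0,0],"travel":[0.96,3.88,0],"gripper":0.29},{"rotation":[0,0,0],"travel":[0.96,3.88,0],"gripper":0.29},{"rotation":[0,0,0],"travel":[0.96,3.88,0],"gripper":0.29}]'
python3 st.py
python3 - <<'E'
from h import *
for n,(a,b,d,e) in dict(side=(170,290,240,400),top=(130,250,240,440)).items():
    c=vision.read_camera(n);cv2.imwrite(f'pics/j_{n}.png',cv2.resize(c['frame'][a:b,d:e,::-1],None,fx=4,fy=4,interpolation=cv2.INTER_CUBIC))
E
```

```text
clock: 11.38
position: [0.5076, -0.1627, 0.0443]
ee_rot: [[0.0, 0.24, 0.971], [-0.0, 0.971, -0.24], [-1.0, -0.0, 0.0]]
force: [0.0, -0.8, 0.6]
width: 0.0303
t 11.38 pos [ 0.5076 -0.1627  0.0443] board [ 0.0186 -0.0831] zyaw -13.869773434825348 xax [ 0.0001 -0.0001 -1.    ] w 0.030303477751574746 F [ 0.0453 -0.8097  0.557 ] q [-31.8447  -2.6419 -22.7778  69.856    0.0012  72.025 ]
```

View pics/j_side.png

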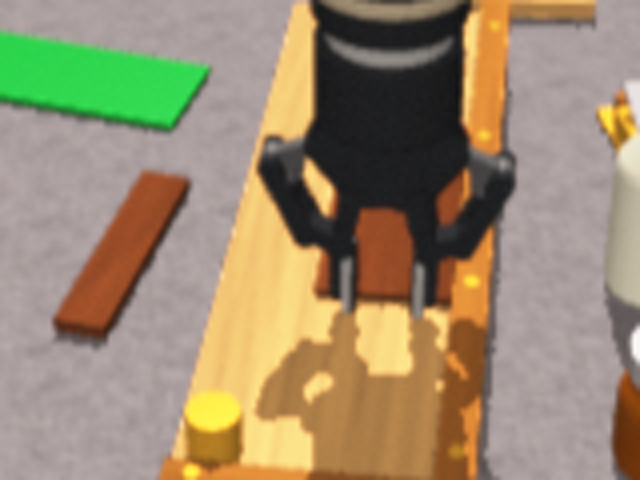

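View pics/j_top.png

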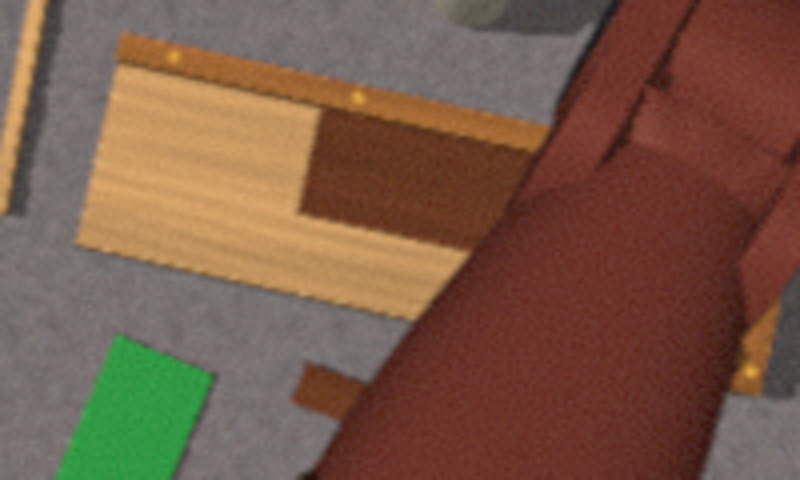

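It's sliding cleanly along the fence, with the leading edge at zoomed (310,161). I'll lower slightly and continue.

```bash
python3 - <<'E'
from h import *
c=vision.read_camera('top')
print(B(ray(c,np.array([310,161])/4+[240,130],.046)[0]))
E
python3 -m inch '[{"rotation":[0,0,0],"travel":[0,0,-1.2],"gripper":0.29},{"rotation":[0,0,0],"travel":[0.96,3.88,0],"gripper":0.29},{"rotation":[0,0,0],"travel":[0.96,3.88,0],"gripper":0.29},{"rotation":[0,0,0],"travel":[0.96,3.88,0],"gripper":0.29},{"rotation":[0,0,0],"travel":[1.2,4.85,0],"gripper":0.29},{"rotation":[0,0,0],"travel":[1.2,4.85,0],"gripper":0.29},{"rotation":[0,0,0],"travel":[1.2,4.85,0],"gripper":0.29},{"rotation":[0,0,0],"travel":[1.2,4.85,0],"gripper":0.29},{"rotation":[0,0,0],"travel":[1.2,4.85,0],"gripper":0.29},{"rotation":[0,0,0],"travel":[1.2,4.85,0],"gripper":0.29},{"rotation":[0,0,0],"travel":[1.2,4.85,0],"gripper":0.29},{"rotation":[0,0,0],"travel":[1.2,4.85,0],"gripper":0.29},{"rotation":[0,0,0],"travel":[1.2,4.85,0],"gripper":0.29},{"rotation":[0,0,0],"travel":[1.2,4.85,0],"gripper":0.29},{"rotation":[0,0,0],"travel":[1.2,4.85,0],"gripper":0.29},{"rotation":[0,0,0],"travel":[1.2,4.85,0],"gripper":0.29},{"rotation":[0,0,0],"travel":[1.2,4.85,0],"gripper":0.29},{"rotation":[0,0,0],"travel":[1.2,4.85,0],"gripper":0.29},{"rotation":[0,0,0],"travel":[1.2,4.85,0],"gripper":0.29}]'
python3 st.py
python3 - <<'E'
from h import *
for n,(a,b,d,e) in dict(side=(150,290,240,400),top=(110,250,220,420)).items():
    c=vision.read_camera(n);cv2.imwrite(f'pics/k_{n}.png',cv2.resize(c['frame'][a:b,d:e,::-1],None,fx=4,fy=4,interpolation=cv2.INTER_CUBIC))
E
```

```text
[0.01561932 0.09325146]
clock: 13.9
position: [0.5285, -0.0783, 0.0431]
ee_rot: [[0.0, 0.24, 0.971], [-0.0, 0.971, -0.24], [-1.0, -0.0, 0.0]]
force: [-0.6, -3.3, 5.7]
width: 0.0305
t 13.9 pos [ 0.5285 -0.0783  0.0431] board [0.0187 0.0038] zyaw -13.873801190985603 xax [ 0.0001 -0.0002 -1.    ] w 0.030544028277704194 F [-0.6248 -3.308   5.6624] q [-22.4628  -2.3717 -22.6388  69.7216  -0.01    81.411 ]
```

View pics/k_side.png

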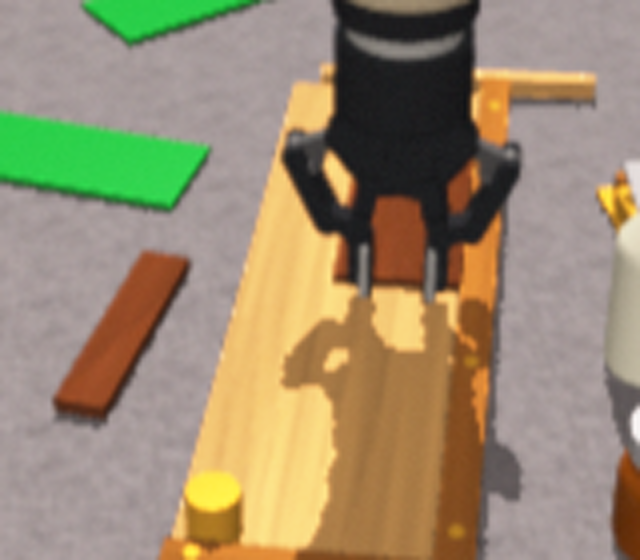

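View pics/k_top.png

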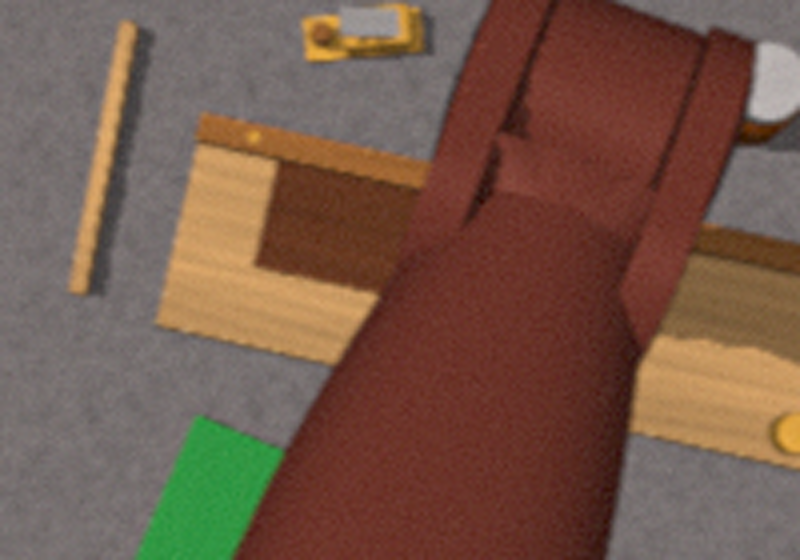

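```bash
python3 -m inch '[{"rotation":[0,0,0],"travel":[0,0,0.6],"gripper":0.29},{"rotation":[0,0,0],"travel":[0.96,3.88,0],"gripper":0.29},{"rotation":[0,0,0],"travel":[1.2,4.85,0],"gripper":0.29},{"rotation":[0,0,0],"travel":[1.2,4.85,0],"gripper":0.29},{"rotation":[0,0,0],"travel":[1.2,4.85,0],"gripper":0.29},{"rotation":[0,0,0],"travel":[1.2,4.85,0],"gripper":0.29},{"rotation":[0,0,0],"travel":[1.2,4.85,0],"gripper":0.29},{"rotation":[0,0,0],"travel":[1.2,4.85,0],"gripper":0.29},{"rotation":[0,0,0],"travel":[1.2,4.85,0],"gripper":0.29},{"rotation":[0,0,0],"travel":[1.2,4.85,0],"gripper":0.29},{"rotation":[0,0,0],"travel":[1.2,4.85,0],"gripper":0.29},{"rotation":[0,0,0],"travel":[1.2,4.85,0],"gripper":0.29},{"rotation":[0,0,0],"travel":[1.2,4.85,0],"gripper":0.29},{"rotation":[0,0,0],"travel":[1.2,4.85,0],"gripper":0.29},{"rotation":[0,0,0],"travel":[1.2,4.85,0],"gripper":0.29},{"rotation":[0,0,0],"travel":[1.2,4.85,0],"gripper":0.29},{"rotation":[0,0,0],"travel":[1.2,4.85,0],"gripper":0.29},{"rotation":[0,0,0],"travel":[0.96,3.88,0],"gripper":0.29},{"rotation":[0,0,0],"travel":[0,0,0],"gripper":0.29}]'
python3 st.py
python3 - <<'E'
from h import *
for n,(a,b,d,e) in dict(side=(150,290,240,400),top=(110,250,220,420)).items():
    c=vision.read_camera(n);cv2.imwrite(f'pics/l_{n}.png',cv2.resize(c['frame'][a:b,d:e,::-1],None,fx=4,fy=4,interpolation=cv2.INTER_CUBIC))
E
```

```text
clock: 16.38
position: [0.5483, 0.0023, 0.0436]
ee_rot: [[0.0, 0.239, 0.971], [0.0, 0.971, -0.239], [-1.0, 0.0, -0.0]]
force: [0.9, -1.0, 0.1]
width: 0.0301
t 16.38 pos [0.5483 0.0023 0.0436] board [0.0187 0.0868] zyaw -13.846346738635871 xax [ 0.      0.0002 -1.    ] w 0.030128322991388484 F [ 0.8547 -0.9645  0.0911] q [-13.4348   0.0983 -20.1478  69.7552   0.0106  90.4116]
```

View pics/l_side.png

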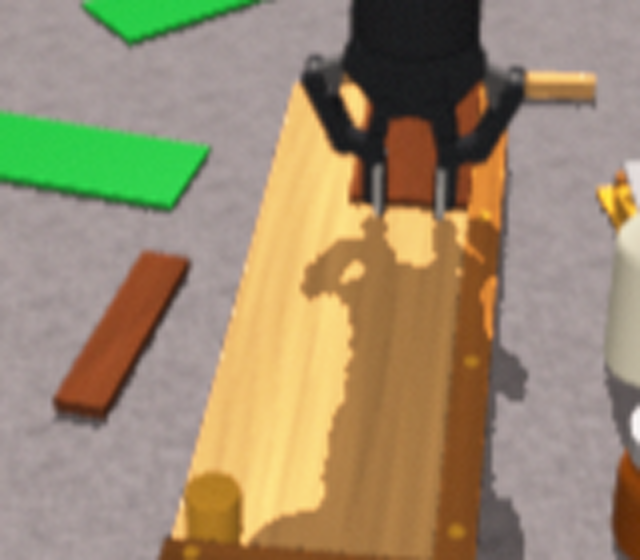

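View pics/l_top.png

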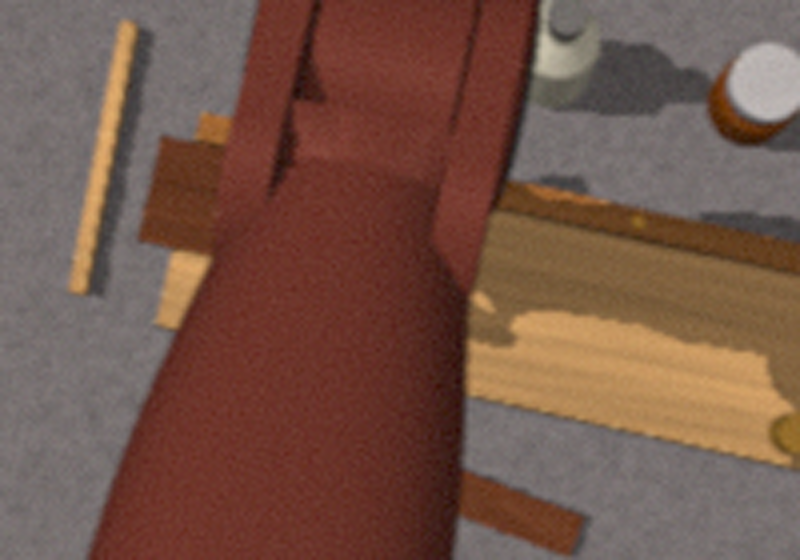

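Run:
```python
from h import *
c=vision.read_camera('top')
Z=lambda p,z:(B(ray(c,(np.array(p)+.5)/4+[219.5,109.5],z)[0])*1000).round(1)
print(Z((161,137),.046),Z((139,240),.046),Z((157,325),.04),Z((200,113),.054))
```

```text
[ 53.3 265.8] [-20.2 264.4] [-74.8 240. ] [ 74.  241.5]
```

The lead is at about 265 mm, so it needs another 15 mm.

```bash
python3 -m inch '[{"rotation":[0,0,0],"travel":[0.96,3.88,0],"gripper":0.29},{"rotation":[0,0,0],"travel":[0.96,3.88,0],"gripper":0.29},{"rotation":[0,0,0],"travel":[0.96,3.88,0],"gripper":0.29},{"rotation":[0,0,0],"travel":[0.72,2.91,0],"gripper":0.29},{"rotation":[0,0,0],"travel":[0,0,0],"gripper":0.29},{"rotation":[0,0,0],"travel":[0,0,0],"gripper":0.29}]'
python3 st.py
python3 -m inch '[{"rotation":[0,0,0],"travel":[-1.9,-7.8,0],"gripper":0.29},{"rotation":[0,0,0],"travel":[-2.4,-9.7,0],"gripper":0.29},{"rotation":[0,0,0],"travel":[-2.4,-9.7,40],"gripper":0.29},{"rotation":[0,0,0],"travel":[0,-40,50],"gripper":0.29},{"rotation":[0,0,0],"travel":[-20,-50,40],"gripper":0.29},{"rotation":[0,0,0],"travel":[-20,-50,20],"gripper":0.29},{"rotation":[0,0,0],"travel":[-20,-50,0],"gripper":0.29},{"rotation":[0,0,0],"travel":[-20,-50,0],"gripper":0.29},{"rotation":[0,0,0],"travel":[-20,-50,0],"gripper":0.29},{"rotation":[0,0,0],"travel":[0,0,0],"gripper":0.29},{"rotation":[0,0,0],"travel":[0,0,0],"gripper":0.29}]'
python3 - <<'E'
from h import *
for n,(a,b,d,e) in dict(side=(150,290,240,400),top=(110,250,220,420)).items():
    c=vision.read_camera(n);cv2.imwrite(f'pics/m_{n}.png',cv2.resize(c['frame'][a:b,d:e,::-1],None,fx=4,fy=4,interpolation=cv2.INTER_CUBIC))
E
```

```text
clock: 17.27
position: [0.5519, 0.0165, 0.0436]
ee_rot: [[0.0, 0.24, 0.971], [0.0, 0.971, -0.24], [-1.0, 0.0, 0.0]]
force: [0.2, 0.5, 0.5]
width: 0.0303
t 17.27 pos [0.5519 0.0165 0.0436] board [0.0188 0.1015] zyaw -13.867534306425927 xax [ 0.      0.0001 -1.    ] w 0.030327617731213924 F [0.2079 0.4582 0.5435] q [-11.8606   0.7571 -19.4835  69.7577   0.0036  92.0069]
clock: 18.65
position: [0.4462, -0.2964, 0.1897]
ee_rot: [[-0.0, 0.241, 0.971], [0.0, 0.971, -0.241], [-1.0, 0.0, -0.0]]
force: [-0.7, 0.5, 0.7]
width: 0.0304
```

View pics/m_side.png

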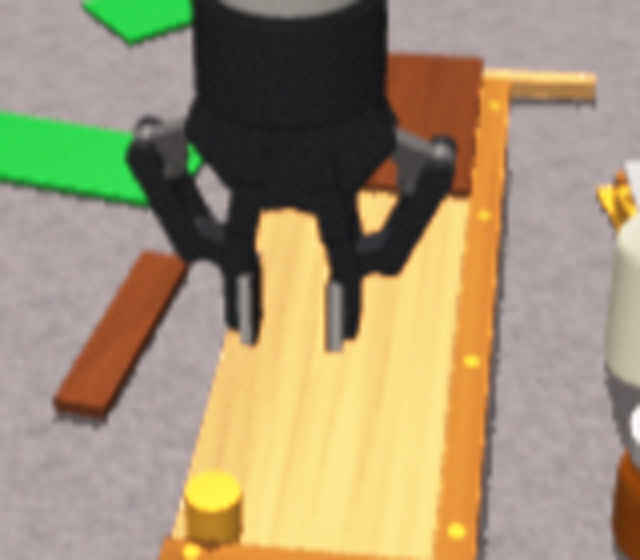

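View pics/m_top.png

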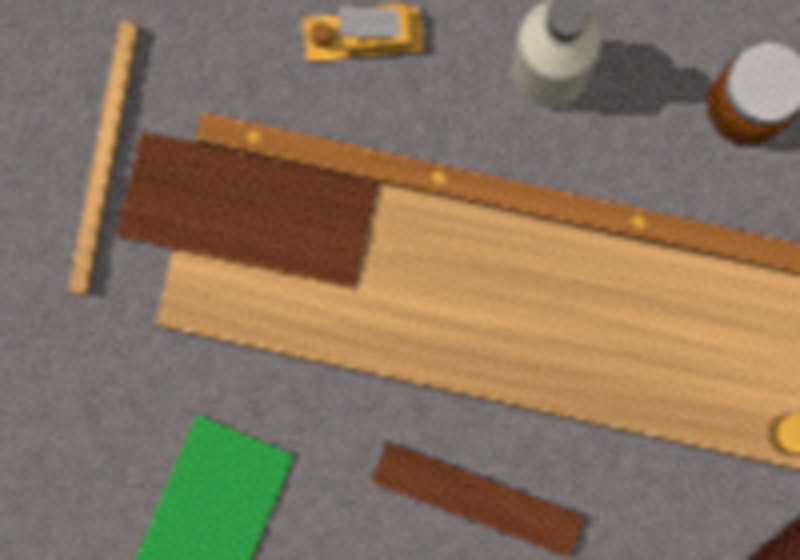

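Run:
```python
from h import *
c=vision.read_camera('top')
m=blankmask(c['frame']);f=c['frame'];print(f[168,290],f[140,280])
# exclude fence: darker red threshold
m=((f[:,:,0]<118)&(f[:,:,0].astype(int)-f[:,:,2]>25)).astype(np.uint8)
m=cv2.morphologyEx(m,cv2.MORPH_OPEN,np.ones((5,5),np.uint8))
n,l,st,ce=cv2.connectedComponentsWithStats(m);i=l[165,283];print(st[i])
k=rect(c,(l==i).astype(np.uint8));print(k, 'board',B(k[0])*1000,B(k[1])*1000,'yaw rel',k[3]-np.degrees(y))
v=[np.cos(0),0]
Z=lambda p,z:(B(ray(c,(np.array(p)+.5)/4+[219.5,109.5],z)[0])*1000).round(1)
print([Z(p,.046) for p in((142,132),(118,236),(380,182),(358,287))],Z((157,325),.04),Z((200,113),.054))
```

```text
[104  58  37] [165 120  81]
[ 249  144   65   36 1656]
(array([0.57476068, 0.1088106 ]), array([0.57376701, 0.10871041]), (173.01544189453125, 77.19316101074219, 77.23085021972656), np.float64(-11.609904172009317)) board [ 18.95965174 196.54930839] [ 18.01875403 196.2144605 ] yaw rel 2.2222243011411926
[array([ 53.9, 279.5]), array([-20.6, 279.3]), array([ 55.1, 110.2]), array([-19.5, 109.1])] [-74.8 240. ] [ 74.  241.5]
```

The picture puts the blank's corners at y = 279 mm (lead) and 109–110 mm (trailing), with x about 54–55 mm along the fence side. That is flush and parallel, with about 40 mm overhang, and the arm is clear, so I'm handing in.

```bash
python3 -c "
from cell import bot
print(bot.close_job())"
```

```text
the job is handed in; nothing more can be done
None
```

The blank is lying along the fence with its leading end about 39–40 mm past the open end, and I've handed the job in. No verdict came back. I pushed it flat to the fence with the open fingers, then slid it along by its trailing end and backed the arm off to about 190 mm up.

| Last check (top camera) | Measured | Needed |
|---|---|---|
| Leading end, y in the board's frame | about 279 mm | 268–292 mm |
| Blank centre, x in the board's frame | about 17 mm | above 12 mm |
| Skew from the fence, by picked corners | about 0.007 rad | below 0.05 rad |

- **Disagreement on skew:** three estimates differed. A fitted rectangle gave about 0.018 rad. A fit to the mask outline gave about 0.039 rad, closer to the limit; I put that down to the fence edge or its shadow and went by the corners.
- **Not measured:** I judged from the last pictures that the blank was flat and the other objects had not moved. The arm, weight and stop end were partly out of that crop.
- **Forces and time:** wrist forces read at the end of each move stayed under about 7 N. One was a 5.7 N upward load mid-slide, after which I raised the tool 0.6 mm. The job took about 19 s of the 48 s allowed.

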